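Feel the gap under the microscope's sprung foot

TASK

Zero the gap reading by pushing the zeroing unit's sprung plunger all the way down and letting it come back up. Then pick up the feeler by its handle, lay its blade flat on the steel block of the microscope stage and slide it straight into the gap under the sprung foot until it drags snugly and has raised the foot by a millimetre or two, without forcing it and without disturbing anything else. The program finishes while holding the feeler there: keep hold of it, level and still at that depth, and do not let go.

Things in the scene. Friction and masses are not known exactly. Their poses are not given: they have to be found in the camera images.
- feeler: Feeler: narrow aluminium handle 70 long (x) x 14 wide (y) x 36 tall with a flat steel blade running forward (+x) from it, flush with its underside: 4 thick, 20 wide, ending 145 ahead of the origin. 130 g, balance point 24 ahead of the origin: grip the front half of the handle. Origin: centre of the handle's underside; z up. Lies flat on the table, blade pointing roughly to the robot's left.
- blade_tip (a point): Middle of the front end of the feeler's blade, on its underside (145 ahead of the feeler's origin along its x). Axes as the feeler.
- stage: Microscope stage, fixed: base 240 x 200, on it a dark slab (x -120 to 100, y +-90, top 70 above the table), on it a steel block (x -30 to 50, y +-30, top 90 above the table), the gap's lower plate; 30 of the block lies open before the mouth. Origin on the table below the gap's mouth; x points into the gap (roughly to the robot's left), z up.
- gap_mouth (a point): Point on the top of the steel block straight below the front lower edge of the sprung foot, in the middle of its width. x points into the gap, y across, z up.
- foot_lip (a point): Middle of the front lower edge of the sprung foot, the gap's upper plate: 8.5 to 10.5 above the block at rest. Foot 40 wide (y), 44 long (x); its underside slopes down into the gap 1 in 5, so the blade flat on the block first touches it 5 x (lip height above block - 4) = 22 to 33 behind the mouth, then raises it 1 per 5 pushed.
- head: Microscope head carrying the foot, fixed on the stage: dark column 110 wide, 55 to 105 behind the mouth, up to 205 above the table; white arm 70 x 70 over the foot (underside 135, top 175 above the table, turret on it to 215), from 5 before the mouth backwards. Origin and axes as the stage, up to 1 higher or lower.
- plunger (a joint): Travel of the zeroing plunger in m: 0 out, 0.012 fully pressed; sprung, 2 N to start and 6 N at the bottom; comes back by itself.
- foot (a joint): Rise of the sprung foot in m: 0 at rest, 0.006 at its upper stop. 1.6 N to start lifting it, then 2 N more for each mm. The blade's drag along the gap is about 1.2 to 2.1 times that load (some 5 to 9 N with the foot raised 1.5 mm).
- plunger_top (a point): Centre of the top of the zeroing plunger's steel cap (24 diameter), 80 above the table when out. It goes straight down.
- zero_unit: Zeroing unit, fixed: grey box 80 x 80 x 50 tall with the plunger standing out of its top. Origin: centre of its underside.
- objective: Bystander: black microscope objective, cylinder 40 diameter, 50 tall, standing on the table right of the zeroing unit (mm). Leave alone.
- jar: Bystander: small sample jar, 40 diameter, 50 tall, between the feeler and the stage (mm). Leave alone.
- screwdriver: Bystander: screwdriver about 150 long lying between the robot and the feeler (mm). Leave alone.
- puck: Bystander: brass disc, 28 diameter, 12 tall, on the dark slab of the stage beside the steel block (mm). Leave alone.
- standoff: Bystander: steel pin, 16 diameter, 25 tall, on the dark slab on the other side of the block (mm). Leave alone.
- trackball: Bystander: white trackball, 120 x 150 x 62, on the left of the table (mm). Leave alone.
- tray: Bystander: clear open tray, 100 x 140 x 30, on the left at the back (mm). Leave alone.
Mind the look-alikes: they are no part of the job. Of the things that look like the zero_unit, the largest one is meant.

How it is judged:
On the way, in this order (a step that is already met when the one before it is completed fails the run):
1. the zeroing plunger is pushed all the way down (value of joint plunger above 0.01 m), for 0.05 s.
2. the plunger is back up and the feeler is lifted clear of the table in the fingers (value of joint plunger below 0.003 m and height (world z) of feeler above 0.03 m and contact force between the fingers and feeler above 2 N), for 0.2 s.
3. the blade is snug in the gap (value of joint foot between 0.0004 and 0.003 m and contact force between feeler and head above 1 N and x of blade_tip in the frame of gap_mouth between 0.012 and 0.045 m and y of blade_tip in the frame of gap_mouth between -0.01 and 0.01 m and z of blade_tip in the frame of gap_mouth below 0.002 m and angle between feeler's own z axis and vertical below 0.08 rad and angle between the x axis of feeler and the x axis of gap_mouth, either way round below 0.12 rad), for 0.2 s.
At the end, for the whole second after the job is handed in: Fingers hold the feeler still (<5 mm/s), level (0.08 rad), in line (0.12 rad); blade on the block (tip <2 mm above it), tip within 10 mm of the middle and 12 to 45 mm behind the mouth, pressing the foot with >1 N and raising it 0.4 to 3 mm; handle above the slab; plunger up (3 mm) (all of step 3 and contact force between the fingers and feeler above 2 N and linear speed of feeler below 0.005 m/s and value of joint plunger below 0.003 m and height (world z) of feeler above 0.075 m); the arm keeps its last pose, push and grip.
It fails at once if the foot is forced up more than 4.5 mm (value of joint foot above 0.0045 m).
It fails at once if the arm or gripper bears on the microscope (contact force between any of the arm, the fingers and stage above 5 N or contact force between any of the arm, the fingers and head above 5 N).
It fails at once if the feeler is rammed into the microscope (contact force between feeler and stage above 30 N or contact force between feeler and head above 30 N).
It fails at once if a bystander is disturbed (moved more than 20 mm) (distance of any of objective, jar, screwdriver, puck, standoff, trackball, tray from where it was at the start of the episode above 0.02 m).
It also fails if it takes over 67 s, if anything falls off the work surface, if the arm or the gripper's body presses on something with over 40 N, if the wrist force passes 120 N, or if a joint passes its speed limit or range.

ROBOT

A 7-joint arm with a two-finger parallel gripper is mounted at the origin on the work surface. World frame = base frame: x ahead of the robot, y to its left, z up, the work surface at z = 0. Lengths are in m, angles in rad, forces in N, time in s.
With the tool pointing down it reaches from about 0.4 to 0.85 m from the base axis. Payload 10.4 kg.
Tool frame: the origin (TCP) lies on the front face of the gripper's body, between the roots of the fingers; the fingertips stand 73 mm ahead of it and the grasp point (between the pads) lies 54 mm ahead of it; z points along the fingers, y is the line along which they close (so a half turn about z gives the same grasp; the last joint's range is limited). The gripper opens to 85 mm and grips with 20 to 120 N. Pads are 22 mm wide; open, the fingers measure 114 mm over their backs; the gripper's body (76 mm by 85 mm) begins 54 mm behind the grasp point. The pads swing forward as they close: fully open they stand 13 mm farther back than shut.
Start: joints at [-1.227, 0.332, -0.065, 1.46, 0.022, 1.35, -0.088], TCP at [0.224, 0.583, 0.304] pointing down, gripper open.
Joint ranges: [-2.6, 2.6], [-0.5, 2.12], [-1.47, 1.34], [0.16, 2.42], [-1.27, 4.41], [0.06, 2.06], [-2.6, 2.6]. Speed limits (rad/s): [2.22, 2.22, 2.79, 2.79, 3.14, 3.14, 3.14].

INTERFACE

Orientations are given as a unit quaternion [x, y, z, w].
In Python, from workcell import manip gives the robot as it stands.
- The arm moves only by the shell command python3 -m jog 'ROWS' [FORCE]. ROWS is JSON, a list of rows, each an object with "grip": the gripper command: -1 is fully open, 1 is shut, values between are in proportion; "slide": the shift along the tool's x, y, z in cm, a list of three; "yaw": the turn about the tool's z in rad. A call has 1 to 8 rows; each row shifts and turns the commanded pose from where the row before left it, along the tool's axes as they then stand; what a row does not reach is not made up. A row lasts 1/10 s, in which the tool goes at most 50 mm and 8.59 degrees, less where a joint would pass 70% of its speed; a pose out of reach is approached as far as the arm can. A call with a gripper value outside its range is refused whole. The fingers move at their own pace and stop on an object; FORCE is the grip in N (left out, the last holds). Time passes only in rows, so rows that do not move let the fingers close. It gives the time, the measured TCP pose, the force, the opening and the grip force at its end, in the units of the state.
- manip.get_obs(): the state, without advancing time (a new reading comes with each control period).
- manip.camera(name): name is "scene" or "top"; returns the picture (400x640x3 uint8, blue, green, red); there is no depth.
- manip.calibration(name): a dict with "vfov" (degrees; the focal length in pixels is half the picture's height over the tangent of half this angle, whatever the lens; pixels are square), "cx", "cy" (the principal point, pixels), "camera_from_world" (4x4, takes a point from world to camera coordinates). Camera axes: x right, y down, z forward; pixel columns grow to the right and rows downward; lengths in m; the calibration is good to about 2 mm. A picture is of the moment at which its call begins. calibration takes no time and is no camera call.
- manip.hand_in(): hands the job in; it is judged then, once.
Trained networks look in the newest picture that a camera, given by its name, has taken for a name from the list of things; names that differ only in an ending like _2 or _b are one class to them, and where a whole thing is asked for, a point or a joint stands for the part that bears it (a point fixed in the world has none). Each returns a list of dicts, best first, with "conf" (0 to 1); they miss things now and then, are a little off and sometimes report something else, mostly with a low value. They report only what shows in the picture. A call takes as long as a camera call. They do not tell look-alikes from the thing itself.
- manip.masks_of(thing, camera): "region" (400x640 bool, what is visible of it) and "centre" ([column, row] in pixels, amid what is visible of it).
The state is a dict: "clock": time; "joint_pos": joint angles; "joint_velocities": joint speeds; "tau": joint torques, N m; "position": TCP position; "ee_rot": TCP orientation; "ft_force": force on the tool from outside, world axes, zero at the start; "torque": the same for the moment, N m; "grip_width": opening from 0.0 (shut) to 1.0 (fully open); "grasp_force": force on a finger pad.
Only numpy, scipy, OpenCV 4.12 (cv2) and the standard library are available. Lean on these libraries where they do the work, as an engineer would, in place of code of your own. Each camera call takes 0.05 s, during which the arm holds its last target. There are 200 camera calls.

## Working session

There is one attempt and no reset: what is moved stays moved. The work goes in short steps, Python scripts to look and compute and a shell command to move; the robot and the scene stay as the last step left them, time stands still between calls to the robot, and variables do not carry over. Pictures are saved under pics/ and viewed, at most 10 in all, crops included, and the job is handed in when it is done.

```bash
mkdir -p pics; cat > h.py <<'E'
import numpy as np, cv2
from workcell import manip
from scipy.spatial.transform import Rotation as R
def cal(n):
    c=manip.calibration(n); f=200/np.tan(np.radians(c['vfov'])/2); return f,c['cx'],c['cy'],np.array(c['camera_from_world'])
def w2p(n,p):
    f,cx,cy,T=cal(n); q=T[:3,:3]@np.array(p)+T[:3,3]; return np.array([cx+f*q[0]/q[2],cy+f*q[1]/q[2]])
def p2w(n,uv,z):
    f,cx,cy,T=cal(n); d=T[:3,:3].T@np.array([(uv[0]-cx)/f,(uv[1]-cy)/f,1.]); o=-T[:3,:3].T@T[:3,3]
    return o+d*(z-o[2])/d[2]
def st():
    o=manip.get_obs(); print({k:np.round(o[k],4).tolist() for k in ('clock','position','ee_rot','ft_force','grip_width','grasp_force','joint_pos')}); print(np.round(R.from_quat(o['ee_rot']).as_matrix(),3).tolist())
    return o
E
python3 - <<'E'
from h import *
st()
for n in('top','scene'):
    im=manip.camera(n); cv2.imwrite(f'pics/{n}0.png',im)
    f,cx,cy,T=cal(n); print(n,f,cx,cy,(-T[:3,:3].T@T[:3,3]).round(3),T[:3,:3].round(2).tolist())
zs=dict(feeler=.02,zero_unit=.05,plunger_top=.08,stage=.07,head=.17,foot_lip=.1,jar=.025,objective=.025,screwdriver=.01,puck=.076,standoff=.08)
for t,z in zs.items():
    for r in manip.masks_of(t,'top')[:3]: print(t,round(r['conf'],2),np.round(r['centre'],1),r['region'].sum(),p2w('top',r['centre'],z).round(3))
E
```

```text
{'clock': 0.0, 'position': [0.2241, 0.5832, 0.3031], 'ee_rot': [0.1824, 0.9832, -0.0007, -0.0001], 'ft_force': [-0.0491, -0.4647, -0.5109], 'grip_width': 1.0002, 'grasp_force': 0.0, 'joint_pos': [-1.2266, 0.3329, -0.0647, 1.461, 0.0216, 1.3499, -0.0885]}
[[-0.933, 0.359, -0.0], [0.359, 0.933, -0.001], [-0.0, -0.001, -1.0]]
top 368.5910482528463 318.8356541996383 199.28329444448224 [0.343 0.061 1.176] [[-0.12, -0.99, -0.0], [-0.97, 0.11, -0.21], [0.21, -0.02, -0.98]]
scene 515.2051014398829 327.2795124660005 198.944817346084 [ 1.606 -0.185  0.9  ] [[0.22, 0.98, -0.01], [0.58, -0.14, -0.8], [-0.78, 0.17, -0.6]]
feeler 0.58 [414.4 217.2] 356 [ 0.497 -0.262  0.02 ]
zero_unit 0.63 [371.2 128. ] 272 [ 0.8   -0.163  0.05 ]
zero_unit 0.61 [397.8 170.5] 723 [ 0.647 -0.226  0.05 ]
zero_unit 0.53 [358.3 168.7] 303 [ 0.667 -0.103  0.05 ]
plunger_top 0.4 [398.4 163.7] 38 [ 0.66  -0.224  0.08 ]
stage 0.69 [299.5 220.9] 3384 [0.519 0.1   0.07 ]
head 0.68 [255.9 219.5] 1617 [0.521 0.216 0.17 ]
jar 0.62 [362.5 245.3] 132 [ 0.427 -0.085  0.025]
objective 0.72 [438.1 168.6] 137 [ 0.645 -0.364  0.025]
objective 0.31 [416.4 214.5] 366 [ 0.504 -0.268  0.025]
screwdriver 0.77 [454.2 262.9] 208 [ 0.341 -0.363  0.01 ]
screwdriver 0.65 [363.7 245.2] 142 [ 0.428 -0.091  0.01 ]
puck 0.43 [286.1 241.7] 73 [0.46  0.146 0.076]
standoff 0.67 [285.6 240. ] 40 [0.465 0.147 0.08 ]
```

```bash
python3 - <<'E'
from h import *
t=cv2.imread('pics/top0.png')[110:300,220:480]; cv2.imwrite('pics/topc.png',cv2.resize(t,None,fx=3,fy=3,interpolation=cv2.INTER_CUBIC))
E
```

```text
(no output)
```

View pics/topc.png

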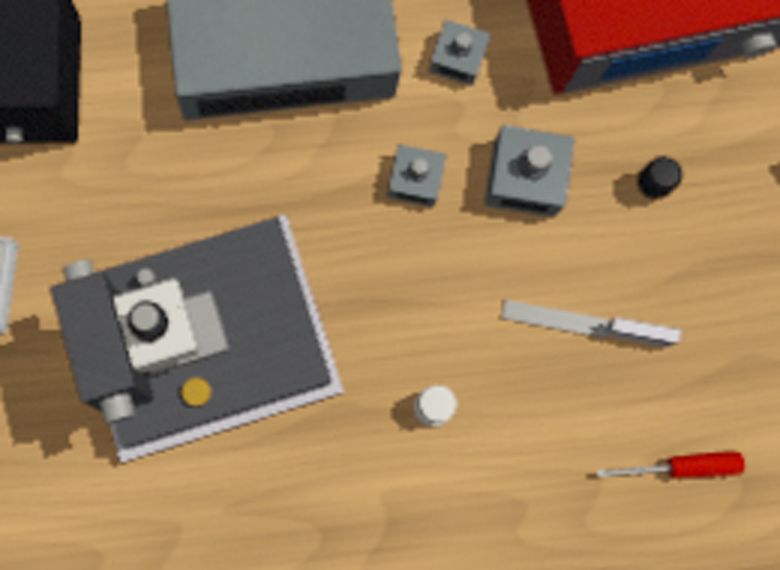

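View pics/scene0.png

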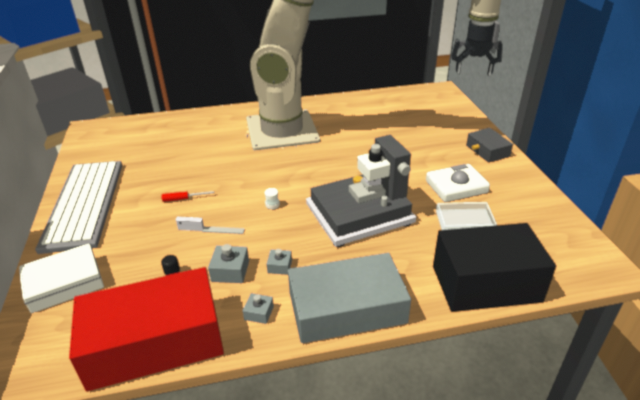

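```bash
python3 - <<'E'
from h import *
def crop(n,u,v,w,h,s): return cv2.resize(cv2.imread(f'pics/{n}0.png')[v:v+h,u:u+w],None,fx=s,fy=s,interpolation=cv2.INTER_CUBIC)
a=crop('top',232,178,104,90,5); b=crop('top',380,200,70,32,5) 
c=np.zeros((600,800,3),np.uint8); c[:450,:520]=a; c[450:450+150,:350]=b[:150]
d=crop('top',350,140,56,50,5); c[:250,520:800]=d
e=crop('scene',340,140,70,80,4) ; c[255:575,520:800]=e
f=crop('scene',172,210,56,24,3); c[500:572,352:520]=f
cv2.imwrite('pics/comp.png',c)
E
```

```text
(no output)
```

View pics/comp.png

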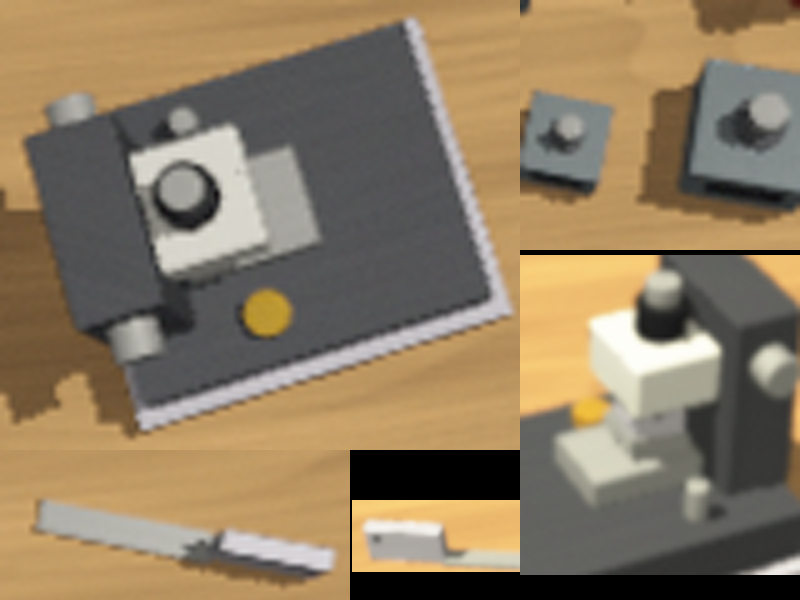

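```bash
python3 - <<'E'
from h import *
from scipy.optimize import least_squares
A=lambda x,y:(x/5+232,y/5+178); S=lambda x,y:((x-520)/4+340,(y-255)/4+140)
obs=[('top',A(407,20),(-.12,-.09,.07)),('top',A(490,298),(-.12,.09,.07)),('top',A(137,408),(.1,.09,.07)),
('top',A(292,148),(-.03,-.03,.09)),('top',A(320,240),(-.03,.03,.09)),('top',A(238,125),(-.005,-.035,.175)),('top',A(268,240),(-.005,.035,.175)),
('scene',S(597,488),(-.03,-.03,.09)),('scene',S(557,445),(-.03,.03,.09))]
def pt(p,l): c,s=np.cos(p[2]),np.sin(p[2]); return [p[0]+c*l[0]-s*l[1],p[1]+s*l[0]+c*l[1],l[2]]
def fit(obs,p0):
    r=least_squares(lambda p:np.concatenate([w2p(n,pt(p,l))-uv for n,uv,l in obs]),p0,loss='soft_l1')
    print(r.x.round(4)); print(r.fun.reshape(-1,2).round(1).tolist()); return r.x
fit(obs,[.52,.1,1.5])
F=lambda x,y:(x/5+380,(y-450)/5+200); G=lambda x,y:((x-352)/3+172,(y-500)/3+210)
fo=[('top',F(38,514),(.145,0,.004)),('top',F(220,541),(.035,0,.036)),('top',F(333,561),(-.035,0,.036)),
 ('scene',G(443,524),(.035,-.007,.036)),('scene',G(366,520),(-.035,-.007,.036))]
fit(fo,[.5,-.3,1.5])
print(p2w('top',(400,162),.08))
m=manip.masks_of('plunger_top','scene')
for r in m[:4]: print(r['conf'],r['centre'],p2w('scene',r['centre'],.08))
E
```

```text
[0.5257 0.1476 1.7488]
[[-0.3, -0.1], [0.3, -0.2], [0.1, -0.7], [-0.4, -0.5], [-0.5, 0.1], [-1.1, -0.8], [-0.3, 0.2], [-2.0, -1.9], [-1.6, -3.2]]
[ 0.475  -0.3174  1.2346]
[[-0.7, 0.1], [-0.6, 0.5], [-1.0, 1.3], [-1.1, 1.2], [-0.8, 0.9]]
[ 0.66529012 -0.22994505  0.08      ]
```

```bash
python3 -m jog '[{"grip":1,"slide":[0,0,-5],"yaw":0},{"grip":1,"slide":[-3.5,-3,0],"yaw":0},{"grip":1,"slide":[-3.5,-3,0],"yaw":0},{"grip":1,"slide":[-3.5,-3,0],"yaw":0},{"grip":1,"slide":[-3.5,-3,0],"yaw":0},{"grip":1,"slide":[-3.5,-3,0],"yaw":0},{"grip":1,"slide":[-3.5,-3,0],"yaw":0},{"grip":1,"slide":[-3.5,-3,0],"yaw":0}]' 30
python3 -m jog '[{"grip":1,"slide":[-3.5,-3,0],"yaw":0},{"grip":1,"slide":[-3.5,-3,0],"yaw":0},{"grip":1,"slide":[-3.5,-3,0],"yaw":0},{"grip":1,"slide":[-3.5,-3,0],"yaw":0},{"grip":1,"slide":[-3.5,-3,0],"yaw":0},{"grip":1,"slide":[-3.5,-3,0],"yaw":0},{"grip":1,"slide":[-3.5,-3,0],"yaw":0}]'
```

```text
clock: 1.5
position: [0.3781, 0.2977, 0.3542]
ee_rot: [0.182, 0.983, 0.0, 0.0]
ft_force: [1.2, 0.3, -0.2]
grip_width: 0.001
grasp_force: 0.0
clock: 2.2
position: [0.5315, 0.0139, 0.3543]
ee_rot: [0.182, 0.983, 0.0, 0.0]
ft_force: [1.8, -0.0, 0.2]
grip_width: 0.0
grasp_force: 0.0
```

```bash
python3 -m jog '[{"grip":1,"slide":[-3.5,-3,0],"yaw":0},{"grip":1,"slide":[-3.5,-3,0],"yaw":0},{"grip":1,"slide":[-3.5,-3,0],"yaw":0},{"grip":1,"slide":[-3.5,-3,0],"yaw":0},{"grip":1,"slide":[-3.5,-3,0],"yaw":0},{"grip":1,"slide":[-3.3,-3,0],"yaw":0},{"grip":1,"slide":[0,0,0],"yaw":0.14},{"grip":1,"slide":[0,0,0],"yaw":0.14}]'
python3 -m jog '[{"grip":1,"slide":[0,0,0],"yaw":0.14},{"grip":1,"slide":[0,0,0],"yaw":0.14},{"grip":1,"slide":[0,0,0],"yaw":0.14},{"grip":1,"slide":[0,0,0],"yaw":0.14},{"grip":1,"slide":[0,0,0],"yaw":0.14},{"grip":1,"slide":[0,0,4],"yaw":0.14},{"grip":1,"slide":[0,0,4],"yaw":0.14},{"grip":1,"slide":[0,0,4],"yaw":0.14}]'
python3 -m jog '[{"grip":1,"slide":[0,0,2],"yaw":0.14},{"grip":1,"slide":[0,0,0],"yaw":0}]'
python3 - <<'E'
from h import *
o=st()
for n in('top','scene'):
    im=manip.camera(n); cv2.imwrite(f'pics/{n}1.png',im)
a=cv2.imread('pics/top1.png')[120:200,350:450]; b=cv2.imread('pics/scene1.png')[180:300,160:300]
c=np.zeros((480,800,3),np.uint8); c[:320,:400]=cv2.resize(a,None,fx=4,fy=4); c[:340,400:800]=cv2.resize(b,(400,340)); cv2.imwrite('pics/c1.png',c)
for r in manip.masks_of('plunger_top','scene')[:4]: print(r['conf'],r['centre'],p2w('scene',r['centre'],.08))
E
```

```text
clock: 3.0
position: [0.6604, -0.2292, 0.3529]
ee_rot: [0.322, 0.947, -0.001, -0.001]
ft_force: [-0.0, 0.2, 0.4]
grip_width: -0.0
grasp_force: 0.0
clock: 3.8
position: [0.6606, -0.2267, 0.2327]
ee_rot: [0.775, 0.632, 0.0, 0.0]
ft_force: [0.5, 0.4, -0.5]
grip_width: 0.002
grasp_force: 0.0
clock: 4.0
position: [0.6595, -0.2258, 0.2103]
ee_rot: [0.816, 0.578, -0.002, -0.002]
ft_force: [-0.5, 0.6, 0.9]
grip_width: -0.001
grasp_force: 0.0
{'clock': 4.0, 'position': [0.6595, -0.2258, 0.2103], 'ee_rot': [0.8159, 0.5782, -0.0018, -0.0021], 'ft_force': [-0.4777, 0.6386, 0.8675], 'grip_width': -0.0009, 'grasp_force': 0.0, 'joint_pos': [-0.2887, 0.697, 0.8675, 1.3909, -0.5316, 1.3014, 0.2672]}
[[0.331, 0.944, -0.005], [0.944, -0.331, 0.001], [-0.0, -0.006, -1.0]]
```

View pics/c1.png

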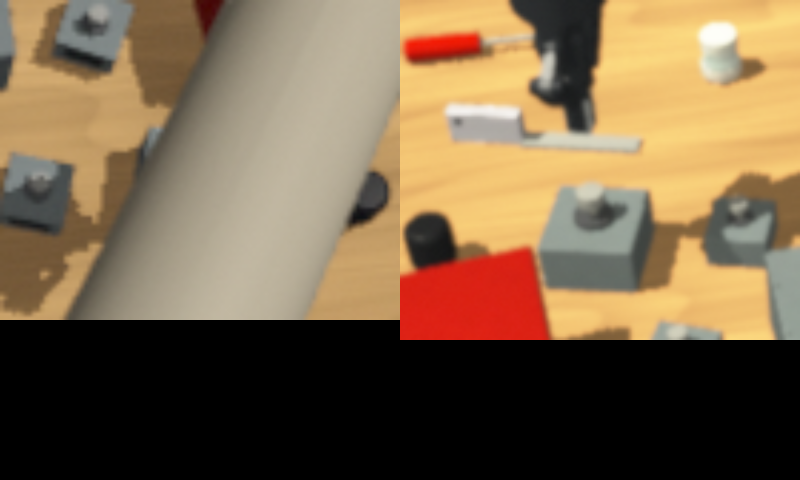

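```bash
python3 - <<'E'
from h import *
print(p2w('scene',(226.1,246.7),.08), p2w('top',(399.6,161.6),.08), w2p('scene',(.6595,-.2258,.137)), 'vs',(582*.35+160-.4,130*.353+180-.4))
E
```

```text
[ 0.66826941 -0.22694803  0.08      ] [ 0.66671927 -0.22891941  0.08      ] [223.21057442 225.79975138] vs (363.3, 225.48999999999998)
```

```bash
python3 -m jog '[{"grip":1,"slide":[0.1,0.8,3],"yaw":0},{"grip":1,"slide":[0,0,2.2],"yaw":0},{"grip":1,"slide":[0,0,0.6],"yaw":0},{"grip":1,"slide":[0,0,0.4],"yaw":0},{"grip":1,"slide":[0,0,0.2],"yaw":0},{"grip":1,"slide":[0,0,0],"yaw":0}]'
```

```text
clock: 4.75
position: [0.6688, -0.229, 0.1514]
ee_rot: [0.815, 0.579, 0.001, 0.001]
ft_force: [-0.1, 0.1, 2.8]
grip_width: -0.001
grasp_force: 1.1
```

```bash
python3 -m jog '[{"grip":1,"slide":[0,0,0.5],"yaw":0},{"grip":1,"slide":[0,0,0.5],"yaw":0},{"grip":1,"slide":[0,0,0],"yaw":0},{"grip":1,"slide":[0,0,0],"yaw":0}]'
```

```text
clock: 5.15
position: [0.6691, -0.2291, 0.1409]
ee_rot: [0.815, 0.579, 0.001, 0.001]
ft_force: [-0.5, -0.8, 6.8]
grip_width: -0.002
grasp_force: 3.8
```

```bash
python3 -m jog '[{"grip":1,"slide":[0,0,0.2],"yaw":0},{"grip":1,"slide":[0,0,0.1],"yaw":0},{"grip":1,"slide":[0,0,0],"yaw":0}]'
```

```text
clock: 5.45
position: [0.6692, -0.2293, 0.1405]
ee_rot: [0.815, 0.579, 0.001, 0.001]
ft_force: [-8.2, 4.6, 27.2]
grip_width: -0.001
grasp_force: 13.9
```

```bash
python3 -m jog '[{"grip":1,"slide":[0,0,-5],"yaw":0},{"grip":1,"slide":[0,0,-5],"yaw":0},{"grip":-1,"slide":[-3.2,-3.8,0],"yaw":0},{"grip":-1,"slide":[-3.2,-3.8,0],"yaw":0},{"grip":-1,"slide":[-3.2,-3.8,0],"yaw":0},{"grip":-1,"slide":[-3.2,-3.9,0],"yaw":0},{"grip":-1,"slide":[0,0,4],"yaw":0},{"grip":-1,"slide":[0,0,2],"yaw":0}]'
python3 -m jog '[{"grip":-1,"slide":[0,0,0],"yaw":0},{"grip":-1,"slide":[0,0,0],"yaw":0}]'
python3 - <<'E'
from h import *
o=st()
for n in('top','scene'):
    im=manip.camera(n); cv2.imwrite(f'pics/{n}2.png',im)
a=cv2.imread('pics/top2.png')[190:250,370:470]; b=cv2.imread('pics/scene2.png')[190:250,160:260]
c=np.vstack([cv2.resize(a,None,fx=5,fy=5,interpolation=2),cv2.resize(b,None,fx=5,fy=5,interpolation=2)]); cv2.imwrite('pics/c2.png',c)
print(w2p('scene',[o['position'][0],o['position'][1],.03]))
E
```

```text
clock: 6.25
position: [0.4807, -0.2988, 0.1754]
ee_rot: [0.816, 0.578, 0.001, -0.001]
ft_force: [0.5, 0.6, 0.1]
grip_width: 0.987
grasp_force: 0.0
clock: 6.45
position: [0.4823, -0.299, 0.1772]
ee_rot: [0.815, 0.579, -0.0, 0.0]
ft_force: [1.0, -0.1, 0.6]
grip_width: 1.001
grasp_force: 0.0
{'clock': 6.45, 'position': [0.4823, -0.299, 0.1772], 'ee_rot': [0.8153, 0.579, -0.0003, 0.0], 'ft_force': [1.0377, -0.1191, 0.5786], 'grip_width': 1.0008, 'grasp_force': 0.0, 'joint_pos': [-0.2987, 0.4574, 0.9668, 1.8048, -0.4191, 1.1018, 0.4794]}
[[0.33, 0.944, -0.0], [0.944, -0.33, -0.0], [-0.0, -0.0, -1.0]]
[196.75712847 219.14476686]
```

View pics/c2.png

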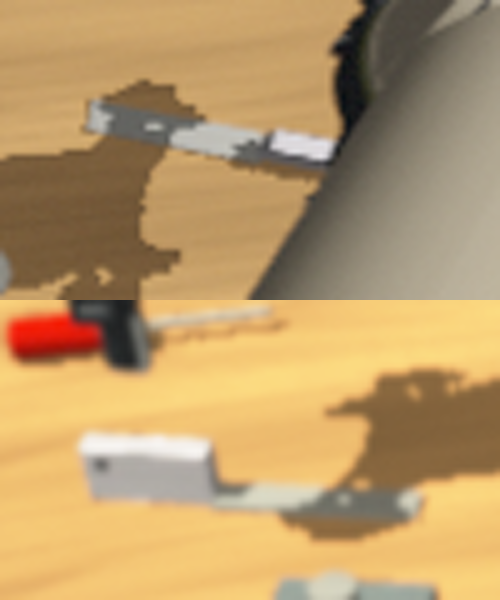

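```bash
python3 -m jog '[{"grip":-1,"slide":[0,0,4],"yaw":0},{"grip":-1,"slide":[0,0,4],"yaw":0},{"grip":-1,"slide":[0,0,1.5],"yaw":0},{"grip":-1,"slide":[0,0,0.4],"yaw":0},{"grip":-1,"slide":[0,0,0],"yaw":0},{"grip":-1,"slide":[0,0,0],"yaw":0}]'
```

```text
clock: 7.15
position: [0.4831, -0.2995, 0.0796]
ee_rot: [0.815, 0.579, 0.001, 0.001]
ft_force: [0.9, -0.5, 0.1]
grip_width: 1.001
grasp_force: 0.0
```

```bash
python3 -m jog '[{"grip":1,"slide":[0,0,0],"yaw":0},{"grip":1,"slide":[0,0,0],"yaw":0},{"grip":1,"slide":[0,0,0],"yaw":0},{"grip":1,"slide":[0,0,0],"yaw":0},{"grip":1,"slide":[0,0,0],"yaw":0},{"grip":1,"slide":[0,0,0],"yaw":0},{"grip":1,"slide":[0,0,0],"yaw":0},{"grip":1,"slide":[0,0,0],"yaw":0}]' 70
python3 - <<'E'
from h import *
st()
E
```

```text
clock: 7.95
position: [0.4826, -0.2991, 0.0783]
ee_rot: [0.815, 0.579, 0.0, 0.0]
ft_force: [0.3, 0.3, 6.2]
grip_width: 0.155
grasp_force: 69.0
{'clock': 7.95, 'position': [0.4826, -0.2991, 0.0783], 'ee_rot': [0.8154, 0.5789, 0.0003, 0.0003], 'ft_force': [0.275, 0.3183, 6.2145], 'grip_width': 0.1547, 'grasp_force': 69.0334, 'joint_pos': [-0.2029, 0.5938, 0.8515, 1.8663, -0.5513, 0.934, 0.5691]}
[[0.33, 0.944, 0.001], [0.944, -0.33, -0.0], [0.0, 0.001, -1.0]]
```

```bash
python3 -m jog '[{"grip":1,"slide":[0,0,-2],"yaw":0},{"grip":1,"slide":[0,0,-3],"yaw":0},{"grip":1,"slide":[0,0,-3],"yaw":0},{"grip":1,"slide":[0,0,-4],"yaw":0},{"grip":1,"slide":[0,0,-4],"yaw":0},{"grip":1,"slide":[0,0,0],"yaw":0},{"grip":1,"slide":[0,0,0],"yaw":0}]'
python3 -m jog '[{"grip":1,"slide":[4,-0.2,0],"yaw":0},{"grip":1,"slide":[4,-0.2,0],"yaw":0},{"grip":1,"slide":[4,-0.2,0],"yaw":0},{"grip":1,"slide":[4,-0.2,0],"yaw":0},{"grip":1,"slide":[4,-0.2,0],"yaw":0},{"grip":1,"slide":[4,-0.2,0],"yaw":0},{"grip":1,"slide":[3.5,-0.2,0],"yaw":0}]'
python3 -m jog '[{"grip":1,"slide":[0,0,0],"yaw":-0.1285},{"grip":1,"slide":[0,0,0],"yaw":-0.1285},{"grip":1,"slide":[0,0,0],"yaw":-0.1285},{"grip":1,"slide":[0,0,0],"yaw":-0.1285},{"grip":1,"slide":[0,0,-1],"yaw":0},{"grip":1,"slide":[0,0,-1],"yaw":0},{"grip":1,"slide":[0,0,0],"yaw":0},{"grip":1,"slide":[0,0,0],"yaw":0}]'
python3 - <<'E'
from h import *
o=st()
for n in('top','scene'):
    im=manip.camera(n); cv2.imwrite(f'pics/{n}3.png',im)
def crop(n,u,v,w,h,s): return cv2.resize(cv2.imread(f'pics/{n}3.png')[v:v+h,u:u+w],None,fx=s,fy=s,interpolation=cv2.INTER_CUBIC)
c=np.zeros((600,800,3),np.uint8); c[:,:400]=crop('top',265,160,100,150,4); c[:600,400:]=crop('scene',300,120,100,150,4)
cv2.imwrite('pics/c3.png',c)
E
```

```text
clock: 8.65
position: [0.4822, -0.2986, 0.2378]
ee_rot: [0.815, 0.579, 0.0, -0.0]
ft_force: [0.0, 0.7, -3.1]
grip_width: 0.152
grasp_force: 68.5
clock: 9.35
position: [0.5591, -0.0321, 0.2359]
ee_rot: [0.815, 0.579, -0.001, -0.001]
ft_force: [0.4, -1.2, -1.0]
grip_width: 0.153
grasp_force: 68.5
clock: 10.15
position: [0.5597, -0.0346, 0.258]
ee_rot: [0.642, 0.767, 0.0, 0.0]
ft_force: [-0.2, 0.2, -1.4]
grip_width: 0.151
grasp_force: 68.4
{'clock': 10.15, 'position': [0.5597, -0.0346, 0.258], 'ee_rot': [0.6421, 0.7666, 0.0002, 0.0001], 'ft_force': [-0.1506, 0.208, -1.3885], 'grip_width': 0.1509, 'grasp_force': 68.4048, 'joint_pos': [-0.7646, 0.2924, 0.8898, 1.7351, -0.2404, 1.2282, 0.3623]}
[[-0.175, 0.984, 0.0], [0.984, 0.175, 0.0], [0.0, 0.0, -1.0]]
```

View pics/c3.png

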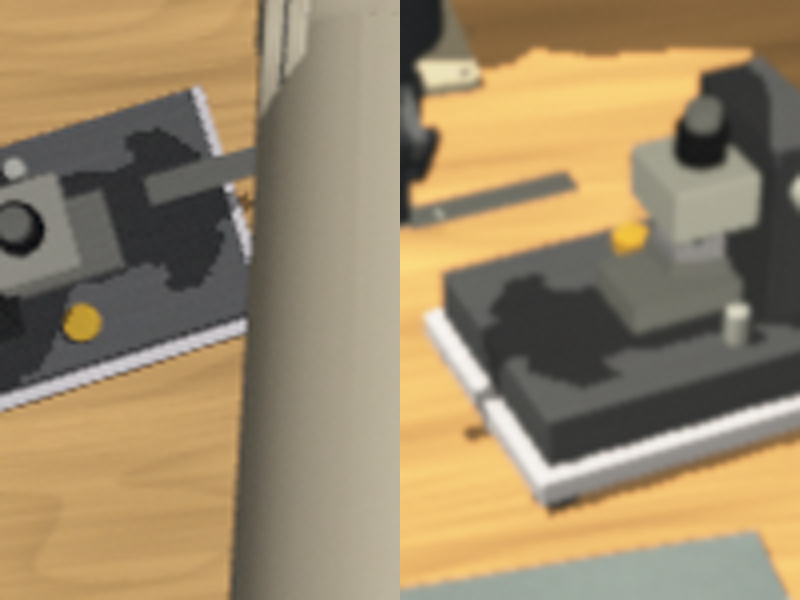

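```bash
cat > fit.py <<'E'
from h import *
from scipy.optimize import least_squares
q=lambda v,s,o:(v+.5)/s-.5+o
A=lambda x,y:(q(x,5,232),q(y,5,178)); T3=lambda x,y:(q(x,4,265),q(y,4,160)); S3=lambda x,y:(q(x-400,4,300),q(y,4,120))
L=dict(a=(-.12,-.09,.07),b=(-.12,.09,.07),c=(.1,.09,.07),d=(-.03,-.03,.09),e=(-.03,.03,.09),f=(-.005,-.035,.175),g=(-.005,.035,.175))
top=[(A(407,20),'a'),(A(490,298),'b'),(A(137,408),'c'),(A(292,148),'d'),(A(320,240),'e'),(A(238,125),'f'),(A(268,240),'g'),(T3(103,190),'d'),(T3(125,262),'e'),(T3(192,90),'a')]
sc=[(S3(550,422),'a'),(S3(445,272),'b'),(S3(637,332),'d'),(S3(600,285),'e'),(S3(678,190),'f'),(S3(633,148),'g')]
def pt(p,l): c,s=np.cos(p[2]),np.sin(p[2]); return [p[0]+c*l[0]-s*l[1],p[1]+s*l[0]+c*l[1],l[2]]
def fit(obs):
    r=least_squares(lambda p:np.concatenate([w2p(n,pt(p,L[l]))-uv for n,uv,l in obs]),[.52,.1,1.7],loss='soft_l1')
    print(r.x.round(4),r.fun.reshape(-1,2).round(1).tolist()); return r.x
t=[('top',)+o for o in top]; s=[('scene',)+o for o in sc]
if __name__=='__main__':
    fit(t);fit(s);P=fit(t+s)
    tt,ts=T3(150,193),S3(572,182)
    f=lambda X:np.r_[w2p('top',X)-tt,w2p('scene',X)-ts]
    r=least_squares(f,[.53,.1,.18]); print('tip top-mid',r.x.round(4),r.fun.round(1))
    o=manip.get_obs()['position']; print('pred', o+np.array([-.175*.126,.984*.126,-.0783+.004]))
    print('by cam at z', p2w('top',tt,.184),p2w('scene',ts,.184))
E
python3 fit.py
```

```text
[0.5262 0.1477 1.7496] [[0.0, 0.2], [0.7, 0.0], [0.5, -0.4], [-0.0, -0.2], [-0.1, 0.4], [-0.8, -0.6], [0.1, 0.4], [-0.4, -0.1], [-0.4, 0.8], [0.4, -0.4]]
[0.5348 0.1502 1.7455] [[-0.4, 1.2], [-0.2, 0.2], [0.2, -4.4], [-0.1, -4.9], [0.7, 2.9], [0.0, -0.2]]
[0.5273 0.1493 1.7536] [[-0.6, -0.2], [0.2, -0.4], [0.1, -0.6], [-0.6, -0.5], [-0.6, 0.0], [-1.4, -0.9], [-0.5, 0.1], [-1.0, -0.5], [-0.9, 0.5], [-0.3, -0.8], [-1.1, -0.4], [-1.2, -1.0], [-0.8, -6.0], [-1.2, -6.3], [-0.4, 1.3], [-1.2, -1.6]]
tip top-mid [0.5373 0.0872 0.1786] [-0.7 -0.1 -0.6  0. ]
pred [0.53745951 0.08947731 0.18332898]
by cam at z [0.53584878 0.08525022 0.184     ] [0.54552736 0.08674466 0.184     ]
```

```bash
python3 - <<'E'
from fit import *
s2=[o for o in s if o[2] not in 'de']; fit(s2); fit(t+s2)
for n,a,b in [('top',T3(255,150),T3(147,180)),('top',T3(255,178),T3(155,206)),('scene',S3(410,212),S3(567,175)),('scene',S3(420,223),S3(577,189))]:
    d=p2w(n,b,.184)-p2w(n,a,.184); print(n,np.arctan2(d[1],d[0]).round(3),np.linalg.norm(d).round(3))
# edge-based: segment blade (grey) in top image
im=cv2.imread('pics/top3.png').astype(int); sub=im[190:220,298:330]; m=(sub.min(2)>85)&(sub.max(2)-sub.min(2)<25)
for r in m: print(''.join('#' if v else '.' for v in r))
E
```

```text
[0.53   0.1512 1.7559] [[0.0, 0.2], [-0.4, -0.5], [0.6, 1.8], [-0.2, -1.1]]
[0.5267 0.1489 1.7546] [[-0.5, -0.1], [0.3, -0.3], [0.3, -0.4], [-0.5, -0.3], [-0.5, 0.2], [-1.3, -0.6], [-0.3, 0.3], [-0.9, -0.3], [-0.7, 0.7], [-0.2, -0.6], [-1.3, -0.5], [-1.4, -1.1], [-0.7, 1.2], [-1.4, -1.7]]
top 1.732 0.077
top 1.733 0.071
scene 1.741 0.106
scene 1.708 0.104
..####.#.#......####............
.##.#....#....######............
..........#.###.#####...........
.............##.#####...........
.............##.#####...........
.................#####..........
................#.####..........
..................####......###.
..................#####..######.
..................#############.
.................##############.
..............################..
...........####################.
........######################..
....#######################.....
....#####################.......
....################..###.......
....#############......###......
....##########..........#.......
.....#####..............##......
......#.................###.....
.........................##.....
.........................###....
.........................###....
.........................###....
........................####....
.........................####...
........................#.###...
.........................#####..
.........................#####..
```

```bash
python3 -m jog '[{"grip":1,"slide":[0,0.3,0],"yaw":-0.015},{"grip":1,"slide":[0,0,3],"yaw":0},{"grip":1,"slide":[0,0,3],"yaw":0},{"grip":1,"slide":[0,0,2],"yaw":0},{"grip":1,"slide":[2,0,0],"yaw":0},{"grip":1,"slide":[2,0,0],"yaw":0},{"grip":1,"slide":[0.8,0,0],"yaw":0},{"grip":1,"slide":[0,0,0],"yaw":0}]'
python3 -m jog '[{"grip":1,"slide":[0,0,0],"yaw":0},{"grip":1,"slide":[0,0,0],"yaw":0}]'
python3 - <<'E'
from h import *
o=st()
for n in('top','scene'):
    im=manip.camera(n); cv2.imwrite(f'pics/{n}4.png',im)
def crop(n,u,v,w,h,s): return cv2.resize(cv2.imread(f'pics/{n}4.png')[v:v+h,u:u+w],None,fx=s,fy=s,interpolation=cv2.INTER_CUBIC)
c=np.zeros((560,800,3),np.uint8); c[:400,:400]=crop('top',262,180,50,50,8); c[:560,400:]=crop('scene',335,145,50,70,8)
cv2.imwrite('pics/c4.png',c)
E
```

```text
clock: 11.05
position: [0.5534, 0.0142, 0.1778]
ee_rot: [0.635, 0.773, 0.0, -0.0]
ft_force: [0.4, 0.3, -0.8]
grip_width: 0.154
grasp_force: 68.5
clock: 11.25
position: [0.5535, 0.0118, 0.1781]
ee_rot: [0.636, 0.772, -0.0, 0.0]
ft_force: [0.4, -0.3, -0.8]
grip_width: 0.151
grasp_force: 68.5
{'clock': 11.25, 'position': [0.5535, 0.0118, 0.1781], 'ee_rot': [0.6362, 0.7716, -0.0, 0.0002], 'ft_force': [0.4212, -0.2708, -0.796], 'grip_width': 0.1513, 'grasp_force': 68.4628, 'joint_pos': [-0.7992, 0.3684, 0.8355, 1.8369, -0.3087, 1.0716, 0.3448]}
[[-0.191, 0.982, 0.0], [0.982, 0.191, -0.0], [-0.0, 0.0, -1.0]]
```

View pics/c4.png

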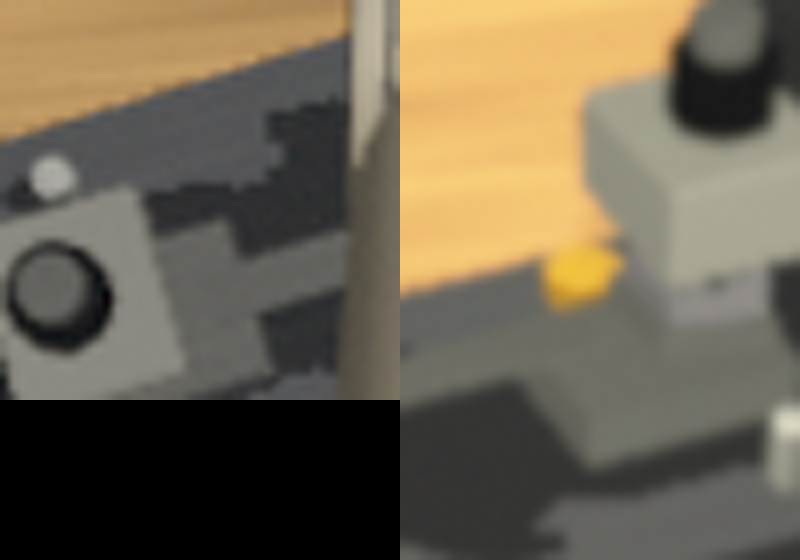

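```bash
python3 -m jog '[{"grip":1,"slide":[0,0,0.4],"yaw":0},{"grip":1,"slide":[0,0,0.4],"yaw":0},{"grip":1,"slide":[0,0,0],"yaw":0},{"grip":1,"slide":[0,0,0],"yaw":0},{"grip":1,"slide":[0,0,0],"yaw":0}]'
python3 -m jog '[{"grip":1,"slide":[0,0,0.1],"yaw":0},{"grip":1,"slide":[0,0,0],"yaw":0},{"grip":1,"slide":[0,0,0],"yaw":0}]'
python3 -m jog '[{"grip":1,"slide":[0,0,0.1],"yaw":0},{"grip":1,"slide":[0,0,0],"yaw":0},{"grip":1,"slide":[0,0,0],"yaw":0}]'
```

```text
clock: 11.85
position: [0.5534, 0.013, 0.1699]
ee_rot: [0.636, 0.772, 0.0, 0.0]
ft_force: [0.4, -0.4, -1.0]
grip_width: 0.152
grasp_force: 68.5
clock: 12.15
position: [0.5534, 0.013, 0.1689]
ee_rot: [0.636, 0.772, 0.0, -0.0]
ft_force: [-0.0, 0.1, -0.3]
grip_width: 0.152
grasp_force: 68.5
clock: 12.45
position: [0.5535, 0.013, 0.168]
ee_rot: [0.636, 0.772, 0.0, 0.0]
ft_force: [-0.0, 0.3, 0.4]
grip_width: 0.152
grasp_force: 68.7
```

```bash
python3 -m jog '[{"grip":1,"slide":[0,0,0.1],"yaw":0},{"grip":1,"slide":[0,0,0],"yaw":0},{"grip":1,"slide":[0,0,0],"yaw":0}]'
python3 -c "
from h import *
print(manip.get_obs()['torque'],manip.get_obs()['ft_force'])"
```

```text
clock: 12.75
position: [0.5536, 0.0128, 0.1672]
ee_rot: [0.636, 0.772, 0.0, 0.0]
ft_force: [-1.0, -1.5, 4.5]
grip_width: 0.155
grasp_force: 69.4
[0.35309889 0.22862288 0.06900268] [-1.03579547 -1.46900845  4.5362084 ]
```

```bash
python3 -m jog '[{"grip":1,"slide":[0.3,0,-0.05],"yaw":0},{"grip":1,"slide":[0.4,0,0],"yaw":0},{"grip":1,"slide":[0.5,0,0],"yaw":0},{"grip":1,"slide":[0.5,0,0],"yaw":0},{"grip":1,"slide":[0.5,0,0],"yaw":0},{"grip":1,"slide":[0.4,0,0],"yaw":0},{"grip":1,"slide":[0,0,0],"yaw":0},{"grip":1,"slide":[0,0,0],"yaw":0}]'
python3 -m jog '[{"grip":1,"slide":[0.3,0,0],"yaw":0},{"grip":1,"slide":[0.2,0,0],"yaw":0},{"grip":1,"slide":[0,0,0],"yaw":0},{"grip":1,"slide":[0,0,0],"yaw":0}]'
```

```text
clock: 13.55
position: [0.5485, 0.0395, 0.1676]
ee_rot: [0.635, 0.772, 0.0, -0.0]
ft_force: [1.0, -1.6, 4.7]
grip_width: 0.15
grasp_force: 69.4
clock: 13.95
position: [0.5477, 0.0439, 0.1677]
ee_rot: [0.636, 0.772, 0.0, 0.0]
ft_force: [1.2, -3.2, 6.4]
grip_width: 0.152
grasp_force: 69.5
```

```bash
python3 -m jog '[{"grip":1,"slide":[0.2,0,0],"yaw":0},{"grip":1,"slide":[0.2,0,0],"yaw":0},{"grip":1,"slide":[0,0,0],"yaw":0},{"grip":1,"slide":[0,0,0],"yaw":0}]'
python3 -c "
from h import *
print(manip.get_obs()['torque'])"
python3 -m jog '[{"grip":1,"slide":[0.2,0,0],"yaw":0},{"grip":1,"slide":[0.1,0,0],"yaw":0},{"grip":1,"slide":[0,0,0],"yaw":0},{"grip":1,"slide":[0,0,0],"yaw":0}]'
python3 -c "
from h import *
print(manip.get_obs()['torque'])"
```

```text
clock: 14.35
position: [0.5469, 0.0476, 0.1677]
ee_rot: [0.636, 0.772, 0.0, 0.0]
ft_force: [0.4, -3.4, 6.7]
grip_width: 0.154
grasp_force: 69.5
[-0.3196531  -0.03535682  0.0338284 ]
clock: 14.75
position: [0.5464, 0.0504, 0.1678]
ee_rot: [0.636, 0.772, 0.0, 0.0]
ft_force: [1.9, -4.7, 6.1]
grip_width: 0.151
grasp_force: 69.5
[-0.42495155 -0.11618331  0.07156683]
```

```bash
python3 -m jog '[{"grip":1,"slide":[0.15,0,0],"yaw":0},{"grip":1,"slide":[0.15,0,0],"yaw":0},{"grip":1,"slide":[0,0,0],"yaw":0},{"grip":1,"slide":[0,0,0],"yaw":0}]'
python3 -m jog '[{"grip":1,"slide":[0.15,0,0],"yaw":0},{"grip":1,"slide":[0.15,0,0],"yaw":0},{"grip":1,"slide":[0,0,0],"yaw":0},{"grip":1,"slide":[0,0,0],"yaw":0}]'
```

```text
clock: 15.15
position: [0.5459, 0.0532, 0.1678]
ee_rot: [0.636, 0.772, 0.0, 0.0]
ft_force: [1.4, -4.4, 7.3]
grip_width: 0.153
grasp_force: 69.7
clock: 15.55
position: [0.5455, 0.0553, 0.168]
ee_rot: [0.636, 0.772, 0.0, 0.001]
ft_force: [1.1, -8.1, 8.6]
grip_width: 0.156
grasp_force: 69.8
```

```bash
python3 -m jog '[{"grip":1,"slide":[0.15,0,0],"yaw":0},{"grip":1,"slide":[0.15,0,0],"yaw":0},{"grip":1,"slide":[0,0,0],"yaw":0},{"grip":1,"slide":[0,0,0],"yaw":0}]'
python3 -m jog '[{"grip":1,"slide":[0.15,0,0],"yaw":0},{"grip":1,"slide":[0.15,0,0],"yaw":0},{"grip":1,"slide":[0,0,0],"yaw":0},{"grip":1,"slide":[0,0,0],"yaw":0}]'
```

```text
clock: 15.95
position: [0.5451, 0.0577, 0.1681]
ee_rot: [0.636, 0.772, -0.0, 0.001]
ft_force: [2.1, -8.5, 8.3]
grip_width: 0.152
grasp_force: 69.9
clock: 16.35
position: [0.5446, 0.0602, 0.1682]
ee_rot: [0.636, 0.771, -0.0, 0.002]
ft_force: [2.2, -10.3, 9.4]
grip_width: 0.15
grasp_force: 70.1
```

```bash
python3 -m jog '[{"grip":1,"slide":[0,0,0],"yaw":0},{"grip":1,"slide":[0,0,0],"yaw":0},{"grip":1,"slide":[0,0,0],"yaw":0},{"grip":1,"slide":[0,0,0],"yaw":0}]'
python3 - <<'E'
from h import *
o=st(); print(o['torque'])
for n in('top','scene'):
    im=manip.camera(n); cv2.imwrite(f'pics/{n}5.png',im)
def crop(n,u,v,w,h,s): return cv2.resize(cv2.imread(f'pics/{n}5.png')[v:v+h,u:u+w],None,fx=s,fy=s,interpolation=cv2.INTER_CUBIC)
c=np.zeros((600,800,3),np.uint8); c[:400,:400]=crop('top',262,180,50,50,8); c[:600,400:]=crop('scene',295,120,80,120,5)
cv2.imwrite('pics/c5.png',c)
E
```

```text
clock: 16.75
position: [0.5446, 0.0602, 0.1681]
ee_rot: [0.636, 0.771, -0.0, 0.002]
ft_force: [1.7, -11.3, 10.2]
grip_width: 0.156
grasp_force: 70.1
{'clock': 16.75, 'position': [0.5446, 0.0602, 0.1681], 'ee_rot': [0.6363, 0.7714, -0.0002, 0.0016], 'ft_force': [1.6977, -11.2744, 10.1919], 'grip_width': 0.1558, 'grasp_force': 70.0735, 'joint_pos': [-0.8827, 0.3637, 0.8208, 1.861, -0.3028, 1.0451, 0.2506]}
[[-0.19, 0.982, 0.002], [0.982, 0.19, -0.002], [-0.003, 0.002, -1.0]]
[-1.94105509 -0.31992146 -0.07044279]
```

View pics/c5.png

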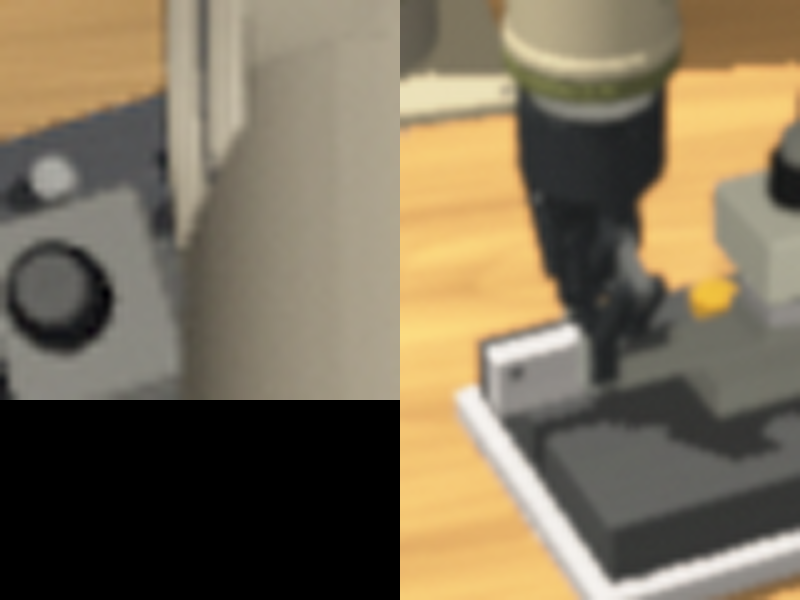

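```bash
python3 - <<'E'
from h import *
o=manip.get_obs(); p=o['position']; th=np.arctan2(.982,-.19)
for pitch in(0,.03,.06):
  out=[]
  for x,y,z in[(-.035,-.007,.036),(0,-.007,.036),(-.035,-.007,0),(0,-.007,0)]:
    x-=.0195; z-=.024
    X=x*np.cos(pitch)-z*np.sin(pitch); Z=z*np.cos(pitch)+x*np.sin(pitch)
    w=[p[0]+np.cos(th)*X-np.sin(th)*y,p[1]+np.sin(th)*X+np.cos(th)*y,p[2]-.0543+Z]
    u=w2p('scene',w); out.append(((u[0]-295+.5)*5-.5+400,(u[1]-120+.5)*5-.5))
  out=np.array(out); print(pitch,out.round(0).tolist(),((out[1]-out[0])[1]/(out[1]-out[0])[0]).round(3),((out[3]-out[2])[1]/(out[3]-out[2])[0]).round(3),(out[2]-out[0]).round(1))
im=cv2.imread('pics/scene5.png').astype(int)[182:208,308:344]
for r in im.min(2): print(' '.join('%3d'%v for v in r))
E
```

```text
0 [[497.0, 360.0], [560.0, 344.0], [499.0, 416.0], [561.0, 399.0]] -0.263 -0.271 [ 1.7 56.1]
0.03 [[497.0, 363.0], [559.0, 345.0], [500.0, 418.0], [562.0, 400.0]] -0.29 -0.297 [ 3.6 55.5]
0.06 [[496.0, 366.0], [559.0, 346.0], [502.0, 420.0], [563.0, 400.0]] -0.317 -0.324 [ 5.6 54.8]
120 118 119 120 120 119 119 119 119 119 120 119 118 119 118 118 117 116 117 115 101  73  51  41  37  36  40  47  45  44  39  34  33  37  40  38
122 123 122 121 122 122 121 122 122 122 120 121 119 118 118 113 110 111 115 119 105  73  53  44  40  38  40  44  44  43  38  32  32  33  35  32
125 125 125 124 125 125 124 123 121 119 118 118 115 112 111 108 103 106 118 131 131 107  82  57  42  39  42  45  44  40  35  32  33  34  33  34
126 126 125 123 123 122 121 119 115 112 112 111 106 104 108 117 126 137 155 183 204 184 141  84  47  40  44  45  42  37  35  33  36  38  34  35
125 123 122 120 117 114 113 112 107 104 109 117 125 131 143 166 188 201 213 226 234 223 177 110  64  47  47  44  39  36  37  40  40  38  37  38
121 119 115 112 108 105 108 116 122 133 143 165 185 197 206 219 228 233 234 235 235 223 184 131 
[... 2227 characters left out ...]
 204 160 118  93  84  81  80  82  88  91  87  80  76  75  71  61  59  56  53  52  53  54  57  56  54  54  56  53  50  51  51
185 208 230 237 236 226 191 123  81  72  72  73  73  75  75  71  62  58  57  56  53  55  58  59  59  60  67  75  74  64  64  66  59  57  56  58
171 193 219 234 237 234 218 156 100  75  72  72  70  66  58  56  53  55  58  59  61  67  76  80  79  80  85  91  89  82  82  82  71  72  69  76
155 180 201 224 236 237 230 201 148  97  74  71  69  63  53  52  58  66  76  78  80  84  91  93  94  93  96  96  95  93  93  91  87  87  86  91
138 163 183 206 228 237 237 229 195 133  85  70  70  63  52  55  68  82  90  93  93  94  96  97  96  96  96  96  97  96  97  95  94  94  94  95
```

```bash
python3 -c "
from workcell import manip
print(manip.hand_in())"
```

```text
the job is handed in; nothing more can be done
None
```

I pushed the zeroing plunger to its stop and released it. The feeler is now held level and still in the gap with the foot raised about 1.2 mm. That figure is estimated from the drag force, as the rise was too small to see in the camera images. The job is handed in, but no verdict was returned.

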